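Seat the block in the drilling jig and spin its wing nut down

TASK

Using only your fingertips, push the wood block in the drilling jig back until it sits flush against the jig's fence, then tighten the hold-down onto it by spinning the brass wing nut clockwise (seen from above), flicking its wings round stroke after stroke until the bar bears on the block and the nut will go no further. Do not grip or lift the block or take the nut or one of its wings between the fingers, and leave the tools around the jig where they are.

Things in the scene. Friction and masses are not known exactly. Their poses are not given: they have to be found in the camera images.
- jig: shop-made drilling jig fixed on the bench; origin on the bench surface, x points from its open front to the fence at the back, y to its left, z up. Plywood base 18 mm thick (x -100 to +90, y -93 to +117 mm). A steel stud of 9 mm diameter, 102 mm above the bench at its top, stands at x = +18, y = -38 mm and carries the bar and the nut
- stop_face (a point): point on the front face of the jig's upright wooden fence (full width of the jig, 108 mm above the bench at its top), at the height of the base's top (18 mm above the bench), behind the block; 55 mm behind the jig's origin, axes as the jig's. The block is home when its origin lies at x = -32 mm in this frame and its sides are square to it
- wood_block: loose softwood block, 64 mm (its x) x 89 mm (its y) x 38 mm high, about 0.1 kg, lying on the jig's base under the free end of the bar, 20 to 40 mm short of the fence and slightly askew; origin at the centre of its underside, its x points roughly toward the fence
- hold_bar: blue steel hold-down bar, 22 mm wide, 7 mm thick, along the jig's y from the stud (its tail ends at y = -37 mm in its frame) to its free end (y = +94 mm) above the block, with a black rubber pad under that end at y = +80 mm; origin on the stud's axis at the height of the pad's underside. Only rises and sinks with the nut (5 mm a turn); presses on the block when the nut is tight
- wing_nut (a joint): angle of the brass wing nut on the stud, rad; grows as the nut is turned clockwise seen from above (tightening, the nut and bar sink 0.8 mm per rad). 12.0 is tight and a stop (it gives less than 0.1 rad under a firm push); it starts between 2 and 6. It turns with light friction (0.03 N m) and stays where it is left
- nut_wings (a point): point on the wing nut's axis at mid height of its two opposite upright wings (they reach 10 mm above and below it, 5 mm thick, to 32 mm from the axis); turns with the nut: x lies along the wings, z up. The hub, 11 mm radius, reaches from 15.5 mm below this point up to it. The bar's top is 17.5 mm below this point, the stud's top at most 22 mm above it
- pliers_red: pliers with red handles, 62 x 195 x 18 mm, lying left of the jig; leave alone; origin at the underside's centre
- screwdriver_flat: screwdriver with an orange handle, 235 mm long, right of the jig near the front; leave alone; origin at the underside's centre
- battery_pack: black tool battery, 74 x 124 x 65 mm, at the right front; leave alone; origin at the underside's centre
- cap_rail (a point): middle of the front edge of the aluminium rail on top of the fence, at its top, 116 mm above the bench; the rail is 8 mm thick and overhangs the fence's face by 10 mm toward the front, so the nut's wings can be reached from the front and the sides, but a fingertip has no room between the nut and the fence
- screw_box: blue card box of screws with an orange and white top, 65 x 90 x 43 mm, on the left near the front edge; leave alone; origin at the underside's centre

How it is judged:
By the outcome, as a careful person would: the job done as asked, in the order asked, and still so for the second after the job is handed in, with the robot touching nothing.
It also fails if it takes over 72 s, if anything falls off the work surface, if the arm or the gripper's body presses on something with over 40 N, if the wrist force passes 120 N, or if a joint passes its speed limit or range.

ROBOT

A 7-joint arm with a two-finger parallel gripper is mounted at the origin on a cart in front of the work surface, level with it; the furniture and walls round the work are solid. World frame = base frame: x ahead of the robot, y to its left, z up, the work surface at z = 0. Lengths are in m, angles in rad, forces in N, time in s.
With the tool pointing down it reaches from about 0.425 to 0.925 m from the base axis. Payload 6.8 kg.
Tool frame: the origin (TCP) lies at the very end of the fingers, on their centre line; the grasp point (between the pads) lies bot.grip_point_offset behind it (bot.grip_point_offset is the distance from the TCP to the grasp point, in m); z points along the fingers, y is the line along which they close (so a half turn about z gives the same grasp; the last joint's range is limited). The gripper opens to 85 mm and grips with 20 to 120 N. Pads are 22 mm wide; open, the fingers measure 114 mm over their backs; the gripper's body (76 mm by 85 mm) begins 54 mm behind the grasp point. The pads swing forward as they close: fully open they stand 13 mm farther back than shut.
Start: joints at [-1.366, 0.477, 0.022, 1.555, -0.011, 1.109, -0.083], TCP at [0.208, 0.642, 0.231] pointing down, gripper open.
Joint ranges: [-2.96, 2.96], [-0.34, 2.1], [-1.41, 1.46], [0.24, 2.44], [-1.37, 4.51], [0.17, 1.92], [-2.96, 2.96]. Speed limits (rad/s): [2.39, 2.39, 3.14, 3.14, 3.14, 3.14, 3.14].

INTERFACE

Orientations are given as a unit quaternion [w, x, y, z].
In Python, from station import bot, imaging gives the robot as it stands. The module is installed in compiled form; this text tells all that it offers.
- The arm moves only by the tool carry_out, never from a script. Its argument "targets" is one flat list of numbers, 5 for each row, row after row: the closure in counts, from 0 (fully open) to 255 (shut), then the shift along the world's x, y, z in mm, then the turn about the world's z in degrees. A call has 1 to 20 rows; each row shifts and turns the commanded pose from where the row before left it; what a row does not reach is not made up. A row lasts 1/10 s, in which the tool goes at most 50 mm and 8.59 degrees, less where a joint would pass 70% of its speed; a pose out of reach is approached as far as the arm can. A call is refused whole if a number of a shift passes 50 or a number of a turn 8.59, either way. A call with a gripper value outside its range is refused whole. The fingers move at their own pace and stop on an object; "newtons" is the grip in N (left out, the last holds). Time passes only in rows, so rows that do not move let the fingers close. It gives the time, the measured TCP pose, the force, the opening and the grip force at its end, in the units of the state.
- bot.get_obs(): the state, without advancing time (a new reading comes with each control period).
- imaging.read_camera(name): name is "scene" or "top" or "wrist"; returns a dict with "frame" (384x512x3 uint8, red, green, blue), "fov_y" (degrees; the focal length in pixels is half the picture's height over the tangent of half this angle, whatever the lens; pixels are square), "cx", "cy" (the principal point, pixels), "k1" (the pictures are not rectified: a ray, as slopes to the right and down, at radius r is drawn at 1 + k1 r^2 times it, then the intrinsics apply), "pose" (4x4, takes a point from camera to world coordinates); the wrist camera has in their place "tool_from_camera" (4x4, takes a point from camera to tool coordinates, whose origin is the TCP and whose axes are the flange's). Camera axes: x right, y up, looking along -z (the intrinsics and any distortion apply to the point x, -y, -z); pixel columns grow to the right and rows downward; lengths in m; the calibration is good to about 2 mm. A picture is of the moment at which its call begins: read the wrist's pose just before it. There is no depth.
- bot.hand_in(): hands the job in; it is judged then, once.
The state is a dict: "t": time; "q": joint angles; "joint_vel": joint speeds; "joint_torque": joint torques, N m; "eef_pos": TCP position; "tool_rot": TCP orientation; "contact_force": force on the tool from outside, world axes, zero at the start; "torque": the same for the moment, N m; "gripper_width": opening from 0.0 (shut) to 1.0 (fully open); "grasp_force": force on a finger pad.
Only numpy, scipy, OpenCV 4.12 (cv2) and the standard library are available. Lean on these libraries where they do the work, as an engineer would, in place of code of your own. Each camera call takes 0.05 s, during which the arm holds its last target. There are 200 camera calls.

## Working session

There is one attempt and no reset: what is moved stays moved. The work goes in short steps, Python scripts to look and compute and a tool call to move; the robot and the scene stay as the last step left them, time stands still between calls to the robot, and variables do not carry over. Pictures are saved under pics/ and viewed, at most 10 in all, crops included, and the job is handed in when it is done.

Besides the shell and the picture viewer there is one more tool, called after "Request:" as name(argument=value, ...), one argument or row to a line, values as JSON. carry_out: Moves the arm, as the interface text tells. Its arguments: {"type":"object","properties":{"targets":{"type":"array","items":{"type":"number"}},"newtons":{"type":"number"}},"required":["targets"]}

```bash
mkdir -p pics
cat > h.py <<'E'
import numpy as np, cv2
from station import bot, imaging
def K(c):
    h,w=c["frame"].shape[:2]; f=h/2/np.tan(np.radians(c["fov_y"])/2); return f
def ray(c,u,v,pose):
    f=K(c); d=np.array([(u-c["cx"])/f,(v-c["cy"])/f]); s=d.copy()
    for _ in range(20): s=d/(1+c["k1"]*(s@s))
    r=pose[:3,:3]@np.array([s[0],-s[1],-1.]); return pose[:3,3],r
def at_z(c,u,v,z,pose=None):
    o,r=ray(c,u,v,c["pose"] if pose is None else pose); return o+r*(z-o[2])/r[2]
def proj(c,p,pose=None):
    P=c["pose"] if pose is None else pose
    q=np.linalg.inv(P)@np.append(p,1); s=np.array([q[0],-q[1]])/-q[2]
    s=s*(1+c["k1"]*(s@s)); return s*K(c)+[c["cx"],c["cy"]]
def snap(n,fn):
    c=imaging.read_camera(n); cv2.imwrite("pics/"+fn+".png",c["frame"][:,:,::-1]); 
    import pickle; pickle.dump(c,open("pics/"+fn+".pkl","wb")); return c
E
python3 - <<'E'
from h import *
a=snap("scene","s0");b=snap("top","t0")
cv2.imwrite("pics/t0b.png",cv2.resize(b["frame"][:,:,::-1],(800,600),interpolation=2))
cv2.imwrite("pics/s0b.png",cv2.resize(a["frame"][:,:,::-1],(800,600),interpolation=2))
for c in(a,b): print(c["fov_y"],c["k1"],c["cx"],c["cy"],c["pose"].round(3))
o=bot.get_obs();print(o,bot.grip_point_offset)
E
```

```text
44.39205053365016 -0.052471996590263095 258.80262169056135 191.5087767927562 [[ 0.753  0.467 -0.464 -0.091]
 [-0.658  0.526 -0.54  -0.519]
 [-0.008  0.711  0.703  1.017]
 [ 0.     0.     0.     1.   ]]
47.240037235002404 -0.14083967592428995 258.97999334468864 191.03419015663212 [[ 0.026  0.999 -0.046  0.446]
 [-1.     0.027  0.008  0.175]
 [ 0.01   0.046  0.999  1.33 ]
 [ 0.     0.     0.     1.   ]]
{'t': 0.1, 'q': array([-1.36610679,  0.47769218,  0.02230523,  1.55632124, -0.01152532,
        1.10928919, -0.08314226]), 'joint_vel': array([ 0.00321855, -0.00296134, -0.00018802, -0.00150094,  0.00027573,
       -0.00020205,  0.00060471]), 'joint_torque': array([ 3.67274435e-03, -5.97761142e+01,  1.61301412e+00, -2.81956297e+01,
        1.27311173e-02,  4.93388419e-03,  9.35953267e-06]), 'eef_pos': array([0.20752794, 0.64176464, 0.23045236]), 'tool_rot': array([-8.66467439e-05,  1.55757922e-01,  9.87794940e-01, -7.86842432e-04]), 'contact_force': array([-0.08539446,  0.2168063 , -0.42471003]), 'torque': array([ 0.03764788,  0.01065951, -0.0124152 ]), 'grasp_force': 0.0, 'gripper_width': 0.9998045525333269} 0.0187
```

View pics/t0b.png

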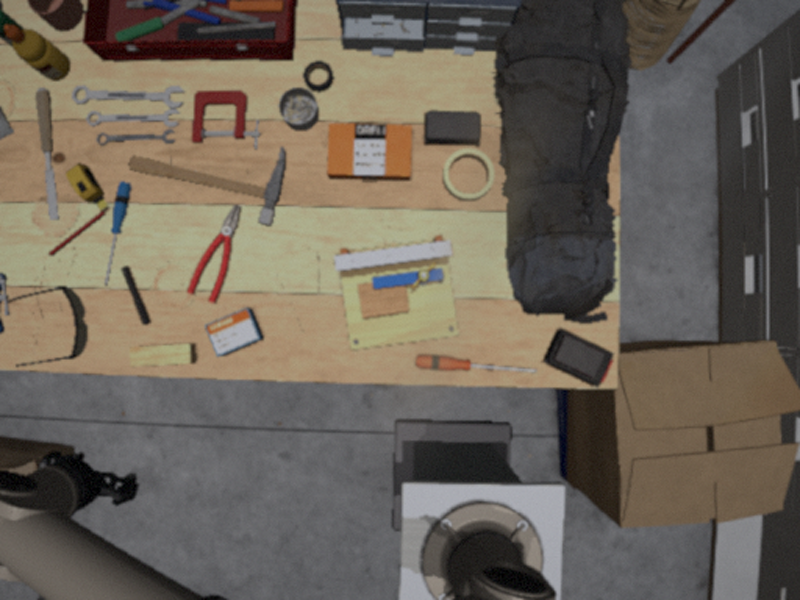

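View pics/s0b.png

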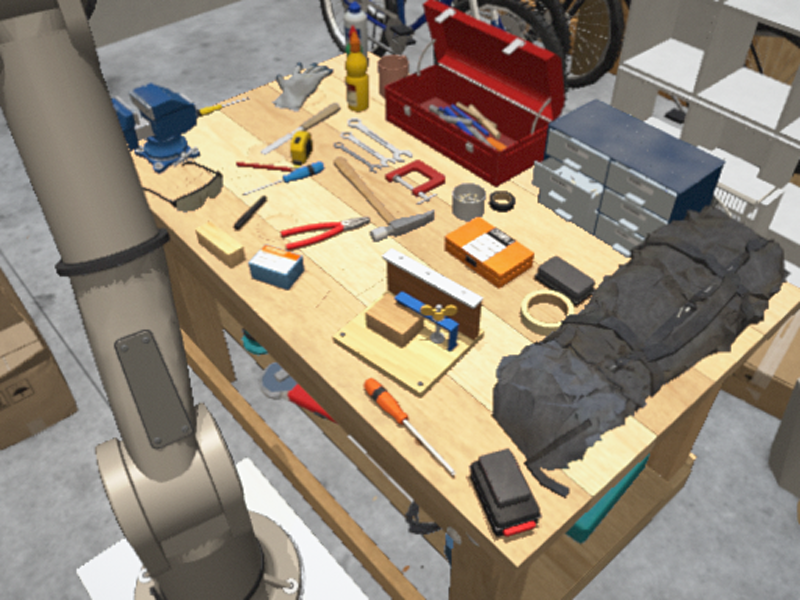

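The top view shows the jig at about (400,295), with the fence at the back, the bar and nut at (400,278) and the block at (383,297). The scene view shows the jig at (410,330). Next I'll enlarge both.

Run:
```python
import cv2
t=cv2.imread("pics/t0.png")[145:230,205:305]; cv2.imwrite("pics/t0c.png",cv2.resize(t,None,fx=7,fy=7,interpolation=2))
s=cv2.imread("pics/s0.png")[155:255,205:315]; cv2.imwrite("pics/s0c.png",cv2.resize(s,None,fx=6,fy=6,interpolation=2))
```

```text
(no output)
```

View pics/t0c.png

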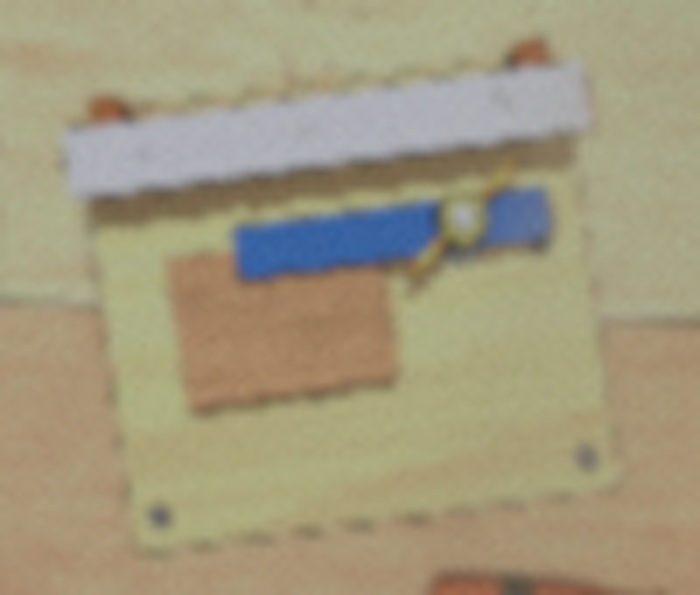

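View pics/s0c.png

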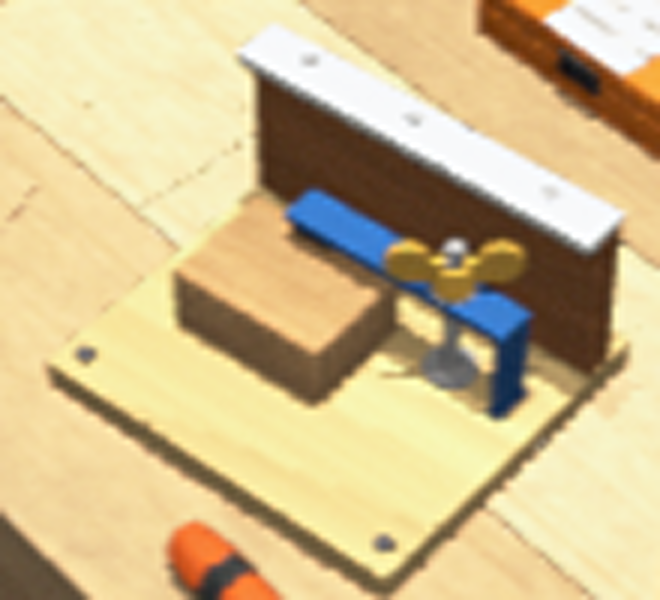

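The top crop shows these points:
- Base front corners at (140,545) and (618,483), and rail front edge from (70,195) to (588,128).
- Stud at (465,220), with the wings from (415,288) to (512,172).
- Block top corners at (170,260), (190,408) and (395,378).

The scene crop shows base corners at (48,370) and (385,580), wings at (408,262) and (500,262), and stud top at (455,245).

Run:
```python
from h import *; import pickle
from scipy.optimize import least_squares
T=pickle.load(open("pics/t0.pkl","rb"));S=pickle.load(open("pics/s0.pkl","rb"))
t=lambda u,v:np.array([(u+.5)/7-.5+205,(v+.5)/7-.5+145]); s=lambda u,v:np.array([(u+.5)/6-.5+205,(v+.5)/6-.5+155])
# jig frame pts
J=[(T,t(140,545),(-100,117,18)),(T,t(618,483),(-100,-93,18)),(T,t(70,195),(45,117,116)),(T,t(588,128),(45,-93,116)),(T,t(465,218),(18,-38,102)),
(S,s(48,370),(-100,117,18)),(S,s(385,580),(-100,-93,18)),(S,s(243,60),(45,117,116)),(S,s(590,243),(45,-93,116)),(S,s(455,242),(18,-38,102))]
def R(a): return np.array([[np.cos(a),-np.sin(a)],[np.sin(a),np.cos(a)]])
def tf(x,p): p=np.array(p)/1000; return np.append(R(x[2])@p[:2]+x[:2],p[2])
f=lambda x:np.concatenate([proj(c,tf(x,p))-uv for c,uv,p in J])
r=least_squares(f,[.68,.1,.1],loss="soft_l1",x_scale=[.01,.01,.01]);x=r.x
print("jig",x,np.degrees(x[2]));print(f(x).reshape(-1,2).round(2))
# block
pb=[at_z(T,*t(*p),.056)[:2] for p in((170,260),(190,408),(395,378))]+[at_z(S,*s(*p),.056)[:2] for p in((175,270),(315,350),(393,290))]
inj=lambda p:(R(x[2]).T@(np.array(p[:2])-x[:2])*1000).round(1)
for p in pb: print("blk",inj(p))
# nut height from bar free end & wings in both views
B=[(T,t(240,282),(7,56)),(T,t(236,228),(29,56)),(S,s(288,213),(7,56)),(S,s(315,190),(29,56)),(S,s(527,320),(7,-75))]
for z in np.arange(50,100,5):
    print(z,[ (proj(c,tf(x,(*p,z)))-uv).round(1).tolist() for c,uv,p in B])
for z in(80,90,95,100): print(z,[inj(at_z(T,*t(*p),z/1e3)) for p in((415,288),(512,172))],[inj(at_z(S,*s(*p),z/1e3)) for p in((408,262),(500,262))])
np.save("jig.npy",x)
```

```text
jig [0.52390271 0.16641694 0.16145655] 9.250779080363765
[[-0.68  1.02]
 [ 0.7   0.39]
 [-0.02  0.12]
 [ 0.89 -0.39]
 [ 0.03 -0.62]
 [-0.28 -1.77]
 [ 0.36 -0.26]
 [-0.89 -1.47]
 [ 0.06  0.39]
 [ 0.2   0.59]]
blk [18.8 83.9]
blk [-43.2  83.8]
blk [-42.3  -2.1]
blk [-42.7  83. ]
blk [-40.4  -1.9]
blk [12.6 -5.8]
50 [[0.1, -0.3], [-0.3, -0.0], [-0.4, 5.7], [-0.0, 5.3], [-4.1, 9.0]]
55 [[0.1, -0.4], [-0.4, -0.1], [-0.4, 4.4], [-0.1, 4.1], [-4.1, 7.8]]
60 [[0.0, -0.5], [-0.4, -0.3], [-0.5, 3.2], [-0.1, 2.9], [-4.0, 6.5]]
65 [[-0.1, -0.6], [-0.5, -0.4], [-0.5, 2.0], [-0.1, 1.7], [-3.9, 5.3]]
70 [[-0.1, -0.7], [-0.6, -0.5], [-0.5, 0.7], [-0.1, 0.4], [-3.9, 4.1]]
75 [[-0.2, -0.8], [-0.6, -0.7], [-0.5, -0.5], [-0.1, -0.8], [-3.8, 2.8]]
80 [[-0.2, -0.9], [-0.7, -0.8], [-0.6, -1.8], [-0.1, -2.1], [-3.7, 1.6]]
85 [[-0.3, -1.0], [-0.8, -1.0], [-0.6, -3.0], [-0.2, -3.3], [-3.7, 0.3]]
90 [[-0.4, -1.1], [-0.8, -1.1], [-0.6, -4.3], [-0.2, -4.6], [-3.6, -1.0]]
95 [[-0.4, -1.2], [-0.9, -1.2], [-0.7, -5.6], [-0.2, -5.9], [-3.5, -2.2]]
80 [array([ -7.7, -14.7]), array([ 34. , -60.3])] [array([ 13. , -14.2]), array([ 40. , -47.4])]
90 [array([ -8.2, -14.4]), array([ 33.2, -59.7])] [array([  5.2, -20.2]), array([ 31.9, -53.1])]
95 [array([ -8.5, -14.2]), array([ 32.7, -59.4])] [array([  1.3, -23.3]), array([ 27.9, -55.9])]
100 [array([ -8.8, -14.1]), array([ 32.3, -59. ])] [array([ -2.6, -26.3]), array([ 23.8, -58.8])]
```

Request:
carry_out(
  targets=[128,13,-25,0,1.5,128,13,-25,0,1.5,128,13,-25,0,1.5,128,13,-25,0,1.5,128,13,-25,0,1.5,128,13,-25,0,1.5,128,13,-25,0,1.5,128,13,-25,0,1.5,128,13,-25,0,1.5,128,13,-25,0,1.5,128,13,-25,0,1.5,128,13,-25,0,1.5,128,13,-25,0,1.5,128,13,-25,0,1.5,128,13,-25,0,1.5,128,13,-25,0,1.5,128,13,-25,0,1.5,128,13,-25,0,1.5,128,0,0,0,0,128,0,0,0,0],
)

```text
t: 2.1
eef_pos: [0.4416, 0.1919, 0.2311]
tool_rot: [-0.0, -0.078, 0.997, 0.0]
contact_force: [-0.6, 0.5, -0.9]
gripper_width: 0.496
grasp_force: 0.0
```

Run:
```python
from h import *; import pickle
o=bot.get_obs();c=snap("wrist","w1");pickle.dump((o,c),open("pics/w1o.pkl","wb"))
print(o["eef_pos"],o["tool_rot"],o["gripper_width"],c["tool_from_camera"].round(3),c["fov_y"],c["k1"])
cv2.imwrite("pics/w1b.png",cv2.resize(c["frame"][:,:,::-1],(800,600),interpolation=2))
```

```text
[0.44159567 0.19192012 0.23112711] [-2.68564659e-04 -7.82446543e-02  9.96934151e-01  2.05395329e-05] 0.4955905624143124 [[ 0.001  0.949  0.315  0.081]
 [ 1.    -0.001 -0.001  0.001]
 [-0.     0.315 -0.949 -0.143]
 [ 0.     0.     0.     1.   ]] 71.30330741559352 -0.018143739376802217
```

View pics/w1b.png

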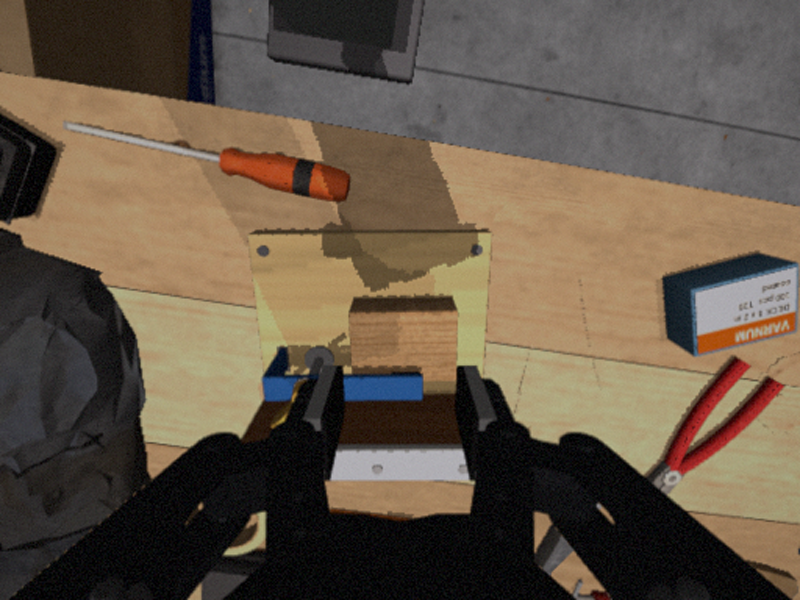

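The wrist view shows the base front corners at (248,231) and (491,231), the block front top edge from (351,310) to (457,310), and the bar free end at (422,374) to (422,400). The nut is hidden behind a finger.

```bash
cat >> h.py <<'E'
from scipy.spatial.transform import Rotation as Ro
def wpose(o,c):
    M=np.eye(4); M[:3,:3]=Ro.from_quat(np.roll(o["tool_rot"],-1)).as_matrix(); M[:3,3]=o["eef_pos"]; return M@c["tool_from_camera"]
def R(a): return np.array([[np.cos(a),-np.sin(a)],[np.sin(a),np.cos(a)]])
def tf(x,p): p=np.array(p)/1000; return np.append(R(x[2])@p[:2]+x[:2],p[2])
def inj(x,p): return (R(x[2]).T@(np.array(p[:2])-x[:2])*1000).round(1)
E
python3 - <<'E'
from h import *; import pickle
from scipy.optimize import least_squares
o,c=pickle.load(open("pics/w1o.pkl","rb"));P=wpose(o,c);x0=np.load("jig.npy")
u=lambda a,b:((a+.5)*.64-.5,(b+.5)*.64-.5)
q=[at_z(c,*u(*p),.018,P) for p in((248,231),(491,231))]
d=q[1]-q[0];print("front w",np.hypot(*d[:2]),"yaw",np.degrees(np.arctan2(-d[0],d[1])),[inj(x0,p) for p in q])
x=x0.copy();x[2]=np.arctan2(-d[0],d[1]);m=(q[0]+q[1])/2;x[:2]+=m[:2]-tf(x,(-100,12,0))[:2];print("jig w",x)
for X in(x0,x):
  print("blk",[inj(X,at_z(c,*u(*p),.056,P)) for p in((351,310),(457,310))],[inj(X,at_z(c,*u(*p),.018,P)) for p in((355,297),(452,297))])
  print("rail",[inj(X,at_z(c,*u(*p),.116,P)) for p in((333,446),(471,444))])
  print("bar",[inj(X,at_z(c,*u(*p),.0725,P)) for p in((422,375),(422,400),(263,402))], "studfoot",inj(X,at_z(c,*u(319,357),.022,P)))
E
```

```text
front w 0.20729505263260367 yaw 8.999422957401555 [array([-102.7,  -90.1]), array([-101.8,  117.2])]
jig w [0.52145627 0.1671516  0.15706956]
blk [array([-44.3,  -0.2]), array([-44. ,  85.5])] [array([-43.2,  -0.9]), array([-42.8,  86. ])]
rail [array([ 40.8, -10.5]), array([39.5, 91.3])]
bar [array([ 5.8, 57. ]), array([29. , 57.3]), array([ 30.6, -74.6])] studfoot [ 14.1 -36.2]
blk [array([-42. ,  -1.6]), array([-42.1,  84.2])] [array([-40.9,  -2.2]), array([-40.9,  84.7])]
rail [array([ 43.2, -11.4]), array([41.4, 90.4])]
bar [array([ 7.9, 55.9]), array([31.1, 56.3]), array([ 33.2, -75.6])] studfoot [ 16.5 -37.2]
```

Request:
carry_out(
  targets=[128,0,1,-25,0,128,0,1,-25,0,128,0,1,-25,0,128,0,0,-25,0,128,0,0,-25,0,128,0,0,-25,0,128,0,0,-25,0,128,0,0,-20,0,128,0,0,0,0],
)

```text
t: 3.05
eef_pos: [0.4393, 0.1958, 0.0341]
tool_rot: [-0.002, -0.08, 0.997, -0.001]
contact_force: [-0.2, -0.1, 0.2]
gripper_width: 0.502
grasp_force: 0.0
```

Run:
```python
from h import *
c=snap("scene","s2"); cv2.imwrite("pics/s2c.png",cv2.resize(c["frame"][120:270,190:340,::-1],None,fx=4,fy=4,interpolation=2))
print(bot.get_obs()["contact_force"],inj(np.array([.5227,.1668,.159]),bot.get_obs()["eef_pos"]))
```

```text
[ 0.43567355 -0.33309443 -0.22042039] [-76.6  41.8]
```

View pics/s2c.png

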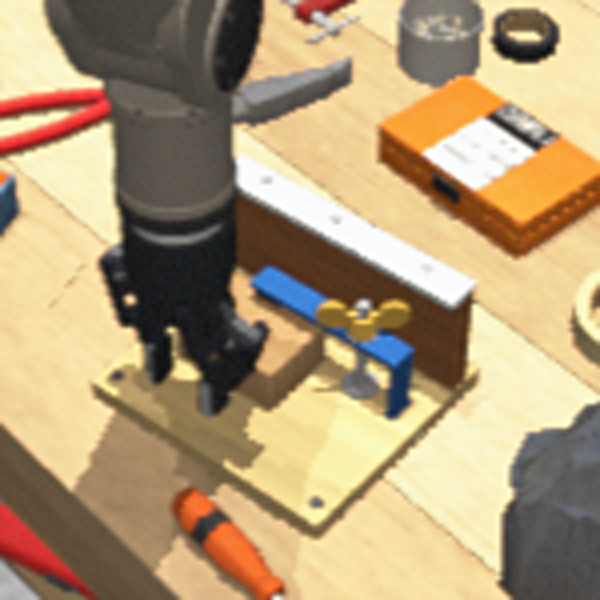

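The fingertips straddle the block's front face with both tips above the base (crop around (200,370)). Now I push.

Request:
carry_out(
  targets=[128,5,0.8,0,0,128,5,0.8,0,0,128,5,0.8,0,0,128,5,0.8,0,0,128,4,0.6,0,0,128,4,0.6,0,0,128,4,0.6,0,0,128,4,0.6,0,0,128,4,0.6,0,0,128,4,0.6,0,0,128,4,0.6,0,0,128,2,0.3,0,0,128,2,0.3,0,0],
)

```text
t: 4.4
eef_pos: [0.4938, 0.2032, 0.0363]
tool_rot: [-0.0, -0.079, 0.997, -0.0]
contact_force: [-1.3, 0.4, 0.6]
gripper_width: 0.496
grasp_force: 0.5
```

Request:
carry_out(
  targets=[128,1,0.2,0,0,128,1,0.2,0,0,128,1,0.1,0,0,128,1,0.2,0,0,128,0,0,0,0],
)

```text
t: 4.9
eef_pos: [0.4961, 0.2036, 0.036]
tool_rot: [-0.002, -0.079, 0.997, -0.0]
contact_force: [-5.3, -1.3, 4.0]
gripper_width: 0.5
grasp_force: 2.6
```

Request:
carry_out(
  targets=[128,1,0.2,0,0,128,1,0.1,0,0,128,1,0.2,0,0,128,0,0,0,0,128,0,0,0,0],
)

```text
t: 5.4
eef_pos: [0.4962, 0.2036, 0.0356]
tool_rot: [-0.004, -0.08, 0.997, -0.001]
contact_force: [-12.4, -2.1, 8.6]
gripper_width: 0.497
grasp_force: 6.1
```

Request:
carry_out(
  targets=[128,-5,-0.8,0,0,128,-10,-1.6,0,0,128,-15,-2.4,0,0,128,-15,-2.4,0,0,128,0,0,20,0,255,0,0,25,0,255,0,0,25,0,255,0,0,25,0,255,0,0,25,0,255,0,0,15,0,255,0,0,0,0,255,0,0,0,0],
)

```text
t: 6.6
eef_pos: [0.4556, 0.1973, 0.1711]
tool_rot: [0.0, -0.079, 0.997, 0.0]
contact_force: [-0.8, 0.1, -0.5]
gripper_width: 0.002
grasp_force: 0.0
```

Run:
```python
from h import *; import pickle
o=bot.get_obs();c=snap("wrist","w2");pickle.dump((o,c),open("pics/w2o.pkl","wb"))
print(o["eef_pos"],o["tool_rot"],o["gripper_width"])
cv2.imwrite("pics/w2b.png",cv2.resize(c["frame"][120:320,130:350,::-1],None,fx=3,fy=3,interpolation=2))
```

```text
[0.45558455 0.19727069 0.17114961] [ 3.51897777e-04 -7.91422504e-02  9.96863247e-01  2.15750986e-04] 0.00240897752908036
```

View pics/w2b.png

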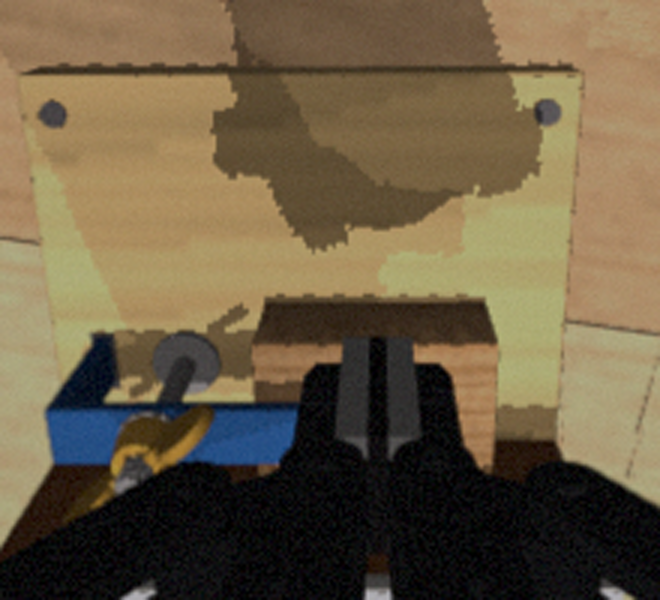

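The wrist view shows the block front edge at rows 298 (bottom) to 343 (top), and the wing tips at about (212,412) and (72,518). The stud foot is at (186,358) and its top at about (130,475).

Run:
```python
from h import *; import pickle
o,c=pickle.load(open("pics/w2o.pkl","rb"));P=wpose(o,c);X=np.array([.5227,.1668,.159])
u=lambda a,b:((a+.5)/3-.5+130,(b+.5)/3-.5+120)
A=lambda p,z:inj(X,at_z(c,*u(*p),z/1e3,P))
print("base",A((22,73),18),A((582,70),18),"blk",A((265,298),18),A((485,298),18),A((252,343),56),A((497,343),56))
print("stud",A((186,358),20),A((130,475),102))
for z in(84,88,92,96): print(z,"wing tips",A((212,410),z+5),A((72,518),z+5))
for z in(66,70,74): print(z,A((47,410),z),A((300,405),z),A((55,465),z),A((300,463),z))
print("stud world",tf(X,(18,-38,0)),tf(X,(-9,41,0)))
```

```text
base [-99.7 -89.6] [-100.7  116.6] blk [-9.4 -3.8] [-9.5 84.8] [-8.9 -3.5] [-8.9 84.2]
stud [ 16.6 -37.2] [ 13.5 -36.2]
84 wing tips [ -1.8 -11.9] [ 40.5 -62.4]
88 wing tips [ -4.3 -11. ] [ 37.2 -60.6]
92 wing tips [ -6.8 -10. ] [ 34.  -58.8]
96 wing tips [-9.3 -9.1] [ 30.7 -56.9]
66 [ 12.6 -76.2] [10.4 14. ] [ 35.7 -76.3] [34.6 13.3]
70 [ 10.2 -74.3] [ 7.9 14.4] [ 32.8 -74.4] [31.7 13.7]
74 [  7.7 -72.4] [ 5.5 14.9] [ 30.  -72.6] [28.9 14.2]
stud world [0.54648952 0.13212928 0.        ] [0.50732196 0.20585785 0.        ]
```

The block is home: its front edge is at x ≈ -9 and square. Next I plan the nut strokes around the stud.

```bash
cat > plan.py <<'E'
from h import *
X=np.array([.5227,.1668,.159])
def plan(start,pts,name):
    "pts: rel stud (mm, jig axes); start world mm"
    print(name); cur=np.array(start,float); out=[]
    for p in pts:
        w=tf(X,(18+p[0],-38+p[1],0))[:2]*1000
        d=np.round((w-cur)*2)/2; out.append(d.tolist()); cur=cur+d
    print(out,cur); return cur
def arc(a,b,n,r=30): return [(r*np.cos(t),r*np.sin(t)) for t in np.radians(np.linspace(a,b,n))]
E
python3 - <<'E'
from plan import *
e=plan((455.6,197.3),[(-52,-6)],"goto")
e=plan(e,[(-40,-4)]+arc(185,70,12),"s1")
e1=plan(e,[(-25,55),(-60,20),(-60,-40),(-20,-60),(5,-50)],"return (raised)")
e=plan(e1,[(5,-36)]+arc(-75,-180,11),"s2a")
e=plan(e,arc(-190,-290,11),"s2b")
E
```

```text
goto
[[40.5, -79.5]] [496.1 117.8]
s1
[[11.5, 4.0], [10.0, 3.0], [-1.0, 5.5], [0.0, 5.5], [1.0, 5.0], [2.5, 5.5], [3.0, 4.5], [3.5, 4.0], [4.5, 3.0], [5.0, 2.5], [5.0, 1.5], [5.5, 0.5], [5.5, -0.5]] [552.1 161.8]
return (raised)
[[-39.0, 20.5], [-29.0, -40.0], [9.5, -59.0], [42.5, -13.5], [23.0, 14.0]] [559.1  83.8]
s2a
[[-2.0, 13.5], [1.5, 7.5], [-5.0, -2.0], [-5.5, -0.5], [-5.5, 0.0], [-5.5, 1.5], [-5.0, 2.0], [-4.5, 3.0], [-4.0, 4.0], [-3.0, 4.5], [-2.5, 5.0], [-1.0, 5.0]] [517.1 127.3]
s2b
[[-0.5, 5.5], [0.5, 5.0], [1.5, 5.0], [2.0, 4.5], [3.0, 4.5], [4.0, 3.5], [4.5, 3.0], [4.5, 2.0], [5.0, 1.5], [5.5, 0.5], [5.0, -0.5]] [552.1 161.8]
```

Request:
carry_out(
  targets=[255,10,-20,0,0,255,10,-20,0,0,255,10,-20,0,0,255,10.5,-19.5,0,0,255,0,0,-25,0,255,0,0,-25,0,255,0,0,-20,0,255,0,0,-12,0,255,0,0,0,0],
)

```text
t: 7.55
eef_pos: [0.4946, 0.1172, 0.0872]
tool_rot: [-0.002, -0.079, 0.997, -0.001]
contact_force: [-0.5, 0.5, 0.4]
gripper_width: -0.002
grasp_force: 0.0
```

Request:
carry_out(
  targets=[255,11.5,4,0,0,255,10,3,0,0,255,-1,5.5,0,0,255,0,5.5,0,0,255,1,5,0,0,255,2.5,5.5,0,0,255,3,4.5,0,0,255,0,0,0,0],
)

```text
t: 8.35
eef_pos: [0.5235, 0.1518, 0.0893]
tool_rot: [0.0, -0.08, 0.997, 0.0]
contact_force: [0.2, -0.6, 0.7]
gripper_width: 0.001
grasp_force: 0.0
```

Request:
carry_out(
  targets=[255,3.5,4,0,0,255,4.5,3,0,0,255,5,2.5,0,0,255,5,1.5,0,0,255,5.5,0.5,0,0,255,5.5,-0.5,0,0,255,0,0,0,0],
)

```text
t: 9.05
eef_pos: [0.5534, 0.1619, 0.0894]
tool_rot: [0.001, -0.079, 0.997, 0.0]
contact_force: [-0.2, 1.2, 0.1]
gripper_width: -0.003
grasp_force: 0.3
```

Run:
```python
from plan import *
c=snap("scene","s3"); cv2.imwrite("pics/s3c.png",cv2.resize(c["frame"][150:250,215:325,::-1],None,fx=5,fy=5,interpolation=2))
o=bot.get_obs();print(inj(X,o["eef_pos"])-[18,-38],o["eef_pos"],o["contact_force"])
```

```text
[11.3 28.3] [0.55311802 0.16186941 0.08944348] [ 1.16380447 -0.54643441  0.88428037]
```

View pics/s3c.png

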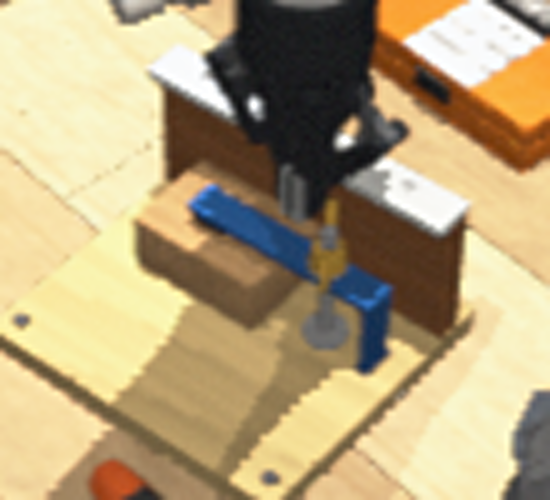

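The nut turned: the wings are now seen edge-on at (325,240), at about 40° in the jig frame as planned. Next I lift, return to the right side and make a full stroke.

Request:
carry_out(
  targets=[255,-2,3,0,0,255,0,0,18,0,255,0,0,18,0,255,2,-21,0,0,255,2,-20,0,0,255,2,-20,0,0,255,3,-20,0,0,255,0,0,-18,0,255,0,0,-20,0,255,0,0,0,0],
)

```text
t: 10.1
eef_pos: [0.5574, 0.0835, 0.0854]
tool_rot: [-0.002, -0.079, 0.997, -0.0]
contact_force: [-0.6, -0.3, -0.6]
gripper_width: 0.001
grasp_force: 0.0
```

Request:
carry_out(
  targets=[255,-2,13.5,0,0,255,1.5,7.5,0,0,255,-5,-2,0,0,255,-5.5,-0.5,0,0,255,-5.5,0,0,0,255,-5.5,1.5,0,0,255,-5,2,0,0,255,-4.5,3,0,0,255,-4,4,0,0,255,-3,4.5,0,0,255,-2.5,5,0,0,255,-1,5,0,0,255,0,0,0,0],
)

```text
t: 11.4
eef_pos: [0.5167, 0.1284, 0.0871]
tool_rot: [-0.0, -0.08, 0.997, 0.0]
contact_force: [-0.4, -0.4, 1.1]
gripper_width: -0.001
grasp_force: 0.2
```

Request:
carry_out(
  targets=[255,-0.5,5.5,0,0,255,0.5,5,0,0,255,1.5,5,0,0,255,2,4.5,0,0,255,3,4.5,0,0,255,4,3.5,0,0,255,4.5,3,0,0,255,4.5,2,0,0,255,5,1.5,0,0,255,5.5,0.5,0,0,255,5,-0.5,0,0,255,0,0,0,0],
)

```text
t: 12.6
eef_pos: [0.5534, 0.1618, 0.0875]
tool_rot: [0.001, -0.079, 0.997, 0.0]
contact_force: [-0.1, 1.4, -0.5]
gripper_width: -0.007
grasp_force: 0.3
```

Request:
carry_out(
  targets=[255,-2,3,0,0,255,0,0,18,0,255,0,0,20,0,255,2,-21,0,0,255,2,-20,0,0,255,2,-20,0,0,255,3,-20,0,0,255,0,0,-20,0,255,0,0,-20,0,255,-2,13.5,0,0,255,1.5,7.5,0,0,255,-5,-2,0,0,255,-5.5,-0.5,0,0,255,0,0,0,0],
)

```text
t: 14.0
eef_pos: [0.5475, 0.102, 0.0859]
tool_rot: [0.0, -0.079, 0.997, -0.0]
contact_force: [0.4, -0.6, 0.2]
gripper_width: 0.001
grasp_force: 0.0
```

Request:
carry_out(
  targets=[255,-5.5,0,0,0,255,-5.5,1.5,0,0,255,-5,2,0,0,255,0,0,0,0],
)

```text
t: 14.4
eef_pos: [0.5315, 0.106, 0.0854]
tool_rot: [-0.0, -0.079, 0.997, 0.0]
contact_force: [0.2, -0.1, 0.4]
gripper_width: 0.0
grasp_force: 0.2
```

Request:
carry_out(
  targets=[255,-4.5,3,0,0,255,-4,4,0,0,255,0,0,0,0],
)

```text
t: 14.7
eef_pos: [0.5229, 0.1135, 0.0852]
tool_rot: [-0.0, -0.08, 0.997, 0.0]
contact_force: [0.1, 0.0, -0.0]
gripper_width: -0.002
grasp_force: 0.1
```

Request:
carry_out(
  targets=[255,-3,4.5,0,0,255,-2.5,5,0,0,255,0,0,0,0],
)

```text
t: 15.0
eef_pos: [0.5176, 0.1233, 0.0852]
tool_rot: [-0.0, -0.08, 0.997, 0.0]
contact_force: [0.3, 0.5, -0.2]
gripper_width: 0.003
grasp_force: 0.3
```

Request:
carry_out(
  targets=[255,-1,5,0,0,255,-0.5,5.5,0,0,255,0,0,0,0],
)

```text
t: 15.3
eef_pos: [0.5165, 0.134, 0.0852]
tool_rot: [-0.0, -0.08, 0.997, 0.0]
contact_force: [-0.2, -0.4, 0.6]
gripper_width: 0.001
grasp_force: 0.2
```

Request:
carry_out(
  targets=[255,0.5,5,0,0,255,1.5,5,0,0,255,0,0,0,0],
)

```text
t: 15.6
eef_pos: [0.5188, 0.1439, 0.0853]
tool_rot: [0.0, -0.08, 0.997, 0.0]
contact_force: [-0.2, -0.0, -0.2]
gripper_width: -0.001
grasp_force: 0.0
```

Request:
carry_out(
  targets=[255,2,4.5,0,0,255,3,4.5,0,0,255,0,0,0,0],
)

```text
t: 15.9
eef_pos: [0.5242, 0.1529, 0.0853]
tool_rot: [0.0, -0.08, 0.997, 0.0]
contact_force: [0.6, 0.8, 0.0]
gripper_width: 0.004
grasp_force: 0.0
```

Request:
carry_out(
  targets=[255,4,3.5,0,0,255,4.5,3,0,0,255,0,0,0,0],
)

```text
t: 16.2
eef_pos: [0.5329, 0.1589, 0.0853]
tool_rot: [0.0, -0.079, 0.997, 0.0]
contact_force: [-1.0, 0.3, 0.2]
gripper_width: -0.002
grasp_force: 0.0
```

Request:
carry_out(
  targets=[255,4.5,2,0,0,255,5,1.5,0,0,255,0,0,0,0],
)

```text
t: 16.5
eef_pos: [0.5426, 0.1622, 0.0854]
tool_rot: [0.001, -0.079, 0.997, 0.0]
contact_force: [-0.0, -0.3, 0.0]
gripper_width: -0.002
grasp_force: 0.1
```

Request:
carry_out(
  targets=[255,5.5,0.5,0,0,255,5,-0.5,0,0,255,0,0,0,0],
)

```text
t: 16.8
eef_pos: [0.5531, 0.1619, 0.0854]
tool_rot: [0.0, -0.079, 0.997, 0.0]
contact_force: [-0.8, 0.9, 0.2]
gripper_width: 0.004
grasp_force: 0.5
```

Run:
```python
from plan import *
c=snap("scene","s4"); cv2.imwrite("pics/s4c.png",cv2.resize(c["frame"][150:250,215:325,::-1],None,fx=5,fy=5,interpolation=2))
o=bot.get_obs();print(inj(X,o["eef_pos"])-[18,-38],o["eef_pos"],o["contact_force"])
```

```text
[11.  28.3] [0.55290216 0.16185615 0.08539005] [0.48067145 0.09425596 0.53269833]
```

View pics/s4c.png

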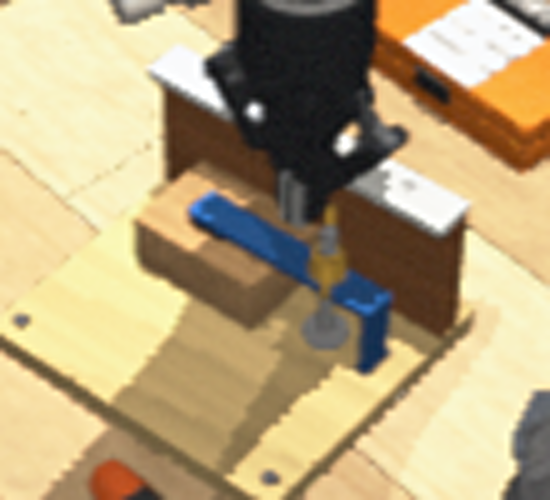

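The bar has sunk (its free end moved from row 190 to about 197) and the wings again stand at about 40°. The nut isn't at its stop yet, so I make another stroke, checking force as it goes.

Request:
carry_out(
  targets=[255,-2,3,0,0,255,0,0,20,0,255,0,0,20,0,255,2,-21,0,0,255,2,-20,0,0,255,2,-20,0,0,255,3,-20,0,0,255,0,0,-21,0,255,0,0,-21,0,255,-2,13.5,0,0,255,1.5,7.5,0,0,255,-5,-2,0,0,255,-5.5,-0.5,0,0,255,0,0,0,0],
)

```text
t: 18.25
eef_pos: [0.5475, 0.102, 0.0839]
tool_rot: [0.0, -0.079, 0.997, 0.0]
contact_force: [-0.4, -0.7, -0.2]
gripper_width: 0.006
grasp_force: 0.0
```

Request:
carry_out(
  targets=[255,-5.5,0,0,0,255,-5.5,1.5,0,0,255,0,0,0,0],
)

```text
t: 18.55
eef_pos: [0.5384, 0.1031, 0.084]
tool_rot: [0.002, -0.079, 0.997, -0.0]
contact_force: [3.5, -1.4, -0.5]
gripper_width: -0.001
grasp_force: 1.9
```

Request:
carry_out(
  targets=[255,-5,2,0,0,255,0,0,0,0],
)

```text
t: 18.75
eef_pos: [0.5371, 0.1035, 0.0848]
tool_rot: [0.005, -0.078, 0.997, -0.001]
contact_force: [11.5, -6.3, -1.7]
gripper_width: -0.005
grasp_force: 5.4
```

Request:
carry_out(
  targets=[255,-4.5,3,0,0,255,0,0,0,0],
)

```text
t: 18.95
eef_pos: [0.5357, 0.1039, 0.0857]
tool_rot: [0.008, -0.076, 0.997, -0.002]
contact_force: [17.3, -12.9, -3.9]
gripper_width: -0.0
grasp_force: 9.5
```

The force rose to over 20 N with the wing no longer moving, so the nut is at its stop. I back off and check.

Request:
carry_out(
  targets=[255,0,0,0,0,255,5,-3,0,0,255,8,-6,0,0,255,4,-12,0,0,255,0,-12,0,0,255,0,0,25,0,255,0,0,25,0,255,-20,0,25,0,255,-25,10,25,0,255,-25,20,0,0,255,-20,25,0,0,255,0,25,0,0,255,0,0,0,0],
)

```text
t: 20.25
eef_pos: [0.4533, 0.1586, 0.1833]
tool_rot: [-0.0, -0.082, 0.997, 0.001]
contact_force: [0.8, 0.3, -0.1]
gripper_width: -0.001
grasp_force: 0.0
```

Run:
```python
from plan import *; import pickle
o=bot.get_obs();w=snap("wrist","w5");pickle.dump((o,w),open("pics/w5o.pkl","wb"))
c=snap("scene","s5"); print(o["eef_pos"],o["contact_force"],o["t"])
a=cv2.resize(c["frame"][140:250,205:315,::-1],(400,400),interpolation=2);b=cv2.resize(w["frame"][100:320,130:350,::-1],(400,400),interpolation=2)
cv2.imwrite("pics/c5.png",np.hstack([a,b]))
```

```text
[0.45333714 0.15862734 0.18327522] [ 0.77506155  0.2523786  -0.06758534] 20.25
```

View pics/c5.png

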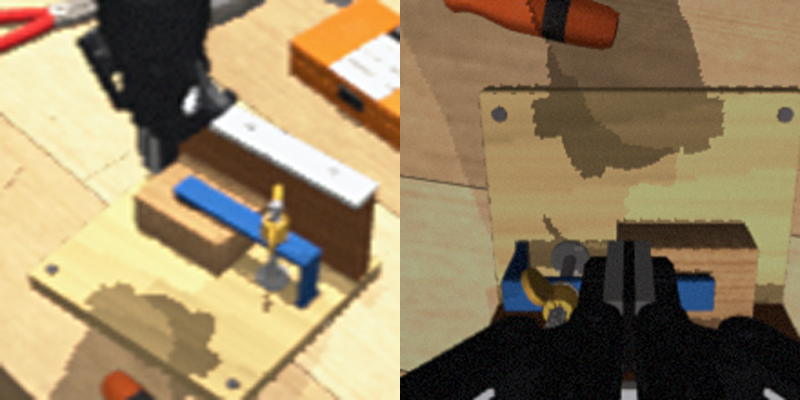

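The bar is down on the block with the wing front-right at (530,275), and the tools are untouched. One numeric check of the block, then I hand in.

Run:
```python
from plan import *; import pickle
o,c=pickle.load(open("pics/w5o.pkl","rb"));P=wpose(o,c);k=400/220
A=lambda u,v,z:inj(X,at_z(c,(u-400+.5)/k-.5+130,(v+.5)/k-.5+100,z/1e3,P))
p,q=A(618,223,18),A(752,223,18);print(p,q,A(483,91,18))
if abs((p+q)[0]/2+9)<4: print(bot.hand_in())
```

```text
[-7.8 -3.2] [-8.2 90. ] [-99.2 -88.9]
the job is handed in; nothing more can be done
None
```

I pushed the block flush and square against the fence and spun the wing nut clockwise to its stop, where it resisted a push of about 20 N with the bar down on the block; the tools looked undisturbed, and I handed the job in at about 20 s.

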